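# Line the parts up by height on the staging rail

### The arm

A 7-joint arm with a two-finger parallel gripper is mounted at the origin on a cart in front of the work surface, level with it; the furniture and walls round the work are solid. World frame = base frame: x ahead of the robot, y to its left, z up, the work surface at z = 0. Lengths are in m, angles in rad, forces in N, time in s.
With the tool pointing down it reaches from about 0.425 to 0.925 m from the base axis. Payload 6.8 kg.
Tool frame: the origin (TCP) lies where the fingers leave the gripper's body, on its centre line; the fingertips stand 80 mm ahead of it and the grasp point (between the pads) lies 61 mm ahead of it; z points along the fingers, y is the line along which they close (so a half turn about z gives the same grasp; the last joint's range is limited). The gripper opens to 88 mm and grips with 3 to 60 N. Pads are 20 mm wide; open, the fingers measure 115 mm over their backs; the gripper's body (75 mm by 178 mm) begins 61 mm behind the grasp point.
Start: joints at [1.03, 0.477, 0.022, 1.555, -0.011, 1.109, -0.083], TCP at [0.283, -0.613, 0.303] pointing down, gripper open.
Joint ranges: [-2.96, 2.96], [-0.34, 2.1], [-1.41, 1.46], [0.24, 2.44], [-1.37, 4.51], [0.17, 1.92], [-2.96, 2.96]. Speed limits (rad/s): [2.39, 2.39, 3.14, 3.14, 3.14, 3.14, 3.14].

### API

Orientations are given as a unit quaternion [w, x, y, z].
In Python, from cell import readout, imaging, job gives the robot as it stands. The module is installed in compiled form; this text tells all that it offers.
- The arm moves only by the tool servo_tool, never from a script. Its argument "targets" is a list of rows, each a list of 6 numbers: the shift along the tool's x, y, z in cm, then the turn, a rotation vector about the tool's x, y, z in degrees. A call has 1 to 12 rows; each row shifts and turns the commanded pose from where the row before left it, along the tool's axes as they then stand; what a row does not reach is not made up. A row lasts 1/10 s, in which the tool goes at most 50 mm and 8.59 degrees, less where a joint would pass 70% of its speed; a pose out of reach is approached as far as the arm can. A call with a gripper value outside its range is refused whole. "hand" is the opening, from 0 (shut) to 1 (fully open), set as the call begins (left out, the last holds). The fingers move at their own pace and stop on an object; "grip_force" is the grip in N (left out, the last holds). Time passes only in rows, so rows that do not move let the fingers close. It gives the time, the measured TCP pose, the force, the opening and the grip force at its end, in the units of the state.
- readout.state(): the state, without advancing time (a new reading comes with each control period).
- imaging.snapshot(name): name is "side" or "top" or "wrist"; returns the picture (400x640x3 uint8, red, green, blue); there is no depth.
- imaging.calibration(name): a dict with "fovy" (degrees; the focal length in pixels is half the picture's height over the tangent of half this angle, whatever the lens; pixels are square), "cx", "cy" (the principal point, pixels), "cam_to_world" (4x4, takes a point from camera to world coordinates). Camera axes: x right, y down, z forward; pixel columns grow to the right and rows downward; lengths in m; the calibration is good to about 2 mm. The wrist camera is an equidistant fisheye: a pixel r from the principal point sees the ray r / f radians off the axis. A picture is of the moment at which its call begins: read the wrist's pose just before it. calibration takes no time and is no camera call; for the wrist camera it gives the pose at the moment of the call.
- job.job_done(): hands the job in; it is judged then, once.
The state is a dict: "time": time; "joint_positions": joint angles; "joint_vel": joint speeds; "joint_torque": joint torques, N m; "ee_pos": TCP position; "tcp_rot": TCP orientation; "force": force on the tool from outside, world axes, zero at the start; "torque": the same for the moment, N m; "gripper_width": finger opening in m; "finger_force": force on a finger pad.
Only numpy, scipy, OpenCV 4.12 (cv2) and the standard library are available. Lean on these libraries where they do the work, as an engineer would, in place of code of your own. Each camera call takes 0.05 s, during which the arm holds its last target. There are 200 camera calls.

### The job

Line the four loose metal parts (hex nut, collet, rusty sleeve, bolt) up by height on the staging rail for inspection: one part standing centred on each round pad, the lowest on the pad beside the red end stop, then rising steadily to the tallest at the grey end. Leave each part standing the same way up as you found it, let go and at rest.

Things in the scene. Friction and masses are not known exactly. Their poses are not given: they have to be found in the camera images.
- nut: Grey steel hex nut lying flat, 12 mm high: the lowest of the four. 22 mm across flats, 26 mm over corners. Origin: centre of its underside, 3 mm above the bench at the start, because all four parts start standing on a fixed dark rubber mat 3 mm thick. Its x axis points through the middle of a flat (flats every 60 degrees), z up. About 40 g.
- collet: Grey steel spring collet standing on its narrow nose, 32 mm high: the second lowest. Round about z; 29 mm across at the collar, which is its top 8 mm or so, tapering below it. Origin: centre of its underside, z up. About 70 g.
- sleeve: Rusty brown round steel sleeve standing on end, 40 mm across, 42 mm high: the second tallest. Origin: centre of its underside, z (its axis) up. About 210 g.
- bolt: Grey steel bolt standing on its hexagon head, shank pointing up, 54 mm high: the tallest. Head 21 mm wide and 8 mm high at the bottom, shank 12 mm in diameter above it. Origin: centre of the head's underside, z (its axis) up. About 70 g.
- pad_1: Round pad, 50 mm across and 3 mm high, white with a blue rim, the leftmost (seen from the robot) of four in a straight row with centres 75 mm apart. It is fixed on the staging rail. Origin: centre of its underside, 12 mm above the bench; the parts stand on its top, 15 mm above the bench. Its y axis runs along the row towards the left end, its x axis across the row, z up.
- pad_2: Round pad, 50 mm across and 3 mm high, white with a blue rim, the second from the left of four in a straight row with centres 75 mm apart. It is fixed on the staging rail. Origin: centre of its underside, 12 mm above the bench; the parts stand on its top, 15 mm above the bench. Its y axis runs along the row towards the left end, its x axis across the row, z up.
- pad_3: Round pad, 50 mm across and 3 mm high, white with a blue rim, the third from the left of four in a straight row with centres 75 mm apart. It is fixed on the staging rail. Origin: centre of its underside, 12 mm above the bench; the parts stand on its top, 15 mm above the bench. Its y axis runs along the row towards the left end, its x axis across the row, z up.
- pad_4: Round pad, 50 mm across and 3 mm high, white with a blue rim, the rightmost of four in a straight row with centres 75 mm apart. It is fixed on the staging rail. Origin: centre of its underside, 12 mm above the bench; the parts stand on its top, 15 mm above the bench. Its y axis runs along the row towards the left end, its x axis across the row, z up.
- red_end: Red end stop, a bar 60 mm across the row, 18 mm along it and 14 mm high, fixed on the staging rail (a flat aluminium strip 370 mm long, 74 mm wide, 12 mm thick, fixed to the bench) with its centre 44 mm beyond the first or the last pad's centre; it may be at the left or the right end. Origin: centre of its underside, 12 mm above the bench. A grey stop of the same shape is at the other end.

How it is judged:
By the outcome, as a careful person would: the job done as asked, in the order asked, and still so for the second after the job is handed in, with the robot touching nothing.
It also fails if it takes over 88 s, if anything falls off the work surface, if the arm or the gripper's body presses on something with over 40 N, if the wrist force passes 120 N, or if a joint passes its speed limit or range.

## Working session

There is one attempt and no reset: what is moved stays moved. The work goes in short steps, Python scripts to look and compute and a tool call to move; the robot and the scene stay as the last step left them, time stands still between calls to the robot, and variables do not carry over. Pictures are saved under pics/ and viewed, at most 14 in all, crops included, and the job is handed in when it is done.

Besides the shell and the picture viewer there is one more tool, called after "Call:" as name([rows], argument=value, ...), one row to a line, values as JSON. servo_tool: Moves the arm, as the interface text tells. Its arguments: {"type":"object","properties":{"targets":{"type":"array"},"hand":{"type":"number"},"grip_force":{"type":"number"}},"required":["targets"]}

```bash
mkdir -p pics; python3 - <<'E'
from cell import readout, imaging
import cv2
s=readout.state(); print(s)
for n in ("top","side"):
    c=imaging.calibration(n); print(n,c)
    cv2.imwrite(f"pics/{n}0.png",imaging.snapshot(n)[:,:,::-1])
E
```

```text
{'time': 0.0, 'joint_positions': array([ 1.02989512,  0.47776136,  0.02234656,  1.55639612, -0.01149132,
        1.10926669, -0.08307166]), 'joint_vel': array([-1.78862644e-03, -1.08461402e-03,  9.13713506e-04,  5.91221741e-06,
       -1.10798979e-03,  9.43690398e-04,  1.39435562e-03]), 'joint_torque': array([-7.75724675e-05, -5.82862365e+01,  1.53430402e+00, -2.72616506e+01,
       -5.43592090e-02,  1.67771964e-02,  1.83421498e-04]), 'ee_pos': array([ 0.28291818, -0.61237549,  0.30173106]), 'tcp_rot': array([-8.14599622e-04,  9.76671079e-01,  2.14739092e-01, -2.48327333e-04]), 'force': array([ 0.0151736 , -0.46481668,  0.24101252]), 'torque': array([-0.00317744, -0.00479269, -0.03284843]), 'finger_force': 0.0, 'gripper_width': 0.08763731214780947}
top {'fovy': 44.74390726304422, 'cx': 316.00829621057494, 'cy': 203.719862257735, 'cam_to_world': array([[-0.00269931, -0.99472293,  0.10256217,  0.44928991],
       [-0.99996592,  0.00188479, -0.00803775,  0.19446339],
       [ 0.00780203, -0.10258037, -0.99469412,  1.03731787],
       [ 0.        ,  0.        ,  0.        ,  1.        ]])}
side {'fovy': 44.80295992070194, 'cx': 324.0093604329419, 'cy': 205.48886109829002, 'cam_to_world': array([[ 0.89186863, -0.26501697,  0.36651923,  0.24165123],
       [-0.4522893 , -0.52647433,  0.7199022 , -0.44600742],
       [ 0.00217666, -0.80783091, -0.58941028,  0.5651355 ],
       [ 0.        ,  0.        ,  0.        ,  1.        ]])}
```

View pics/top0.png

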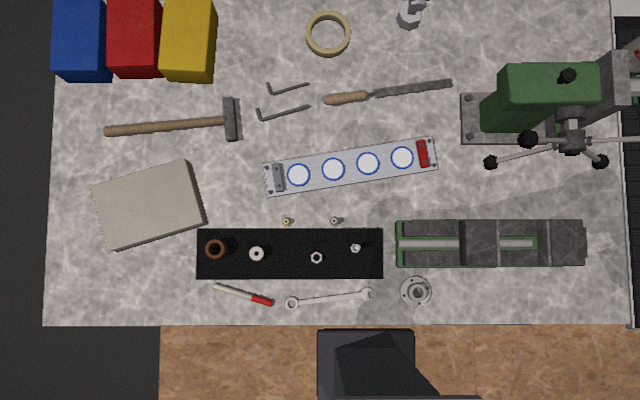

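View pics/side0.png

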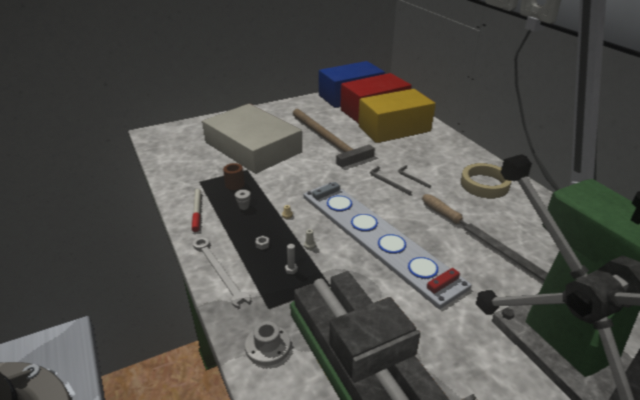

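The red stop is at the right (top view (422,153)), so the order is nut→pad_4, collet→pad_3, sleeve→pad_2 and bolt→pad_1. In the top view the parts are at sleeve (215,248), collet (257,254), nut (317,258) and bolt (356,247). The pads are at (299,174), (333,169), (368,163) and (402,157).

```bash
cat > h.py <<'E'
import numpy as np, cv2
from cell import imaging, readout
def ray(n,uv,c=None):
    c=c or imaging.calibration(n); f=200/np.tan(np.radians(c["fovy"]/2)); T=c["cam_to_world"]
    x,y=(np.array(uv,float)-[c["cx"],c["cy"]])/f
    if n=="wrist":
        r=np.hypot(x,y); k=np.sin(r)/r if r>1e-9 else 1; d=np.array([x*k,y*k,np.cos(r)])
    else: d=np.array([x,y,1])
    return T[:3,3],T[:3,:3]@d
def atz(n,uv,z,c=None):
    o,d=ray(n,uv,c); return (o+d*(z-o[2])/d[2])[:2]
def proj(n,p,c=None):
    c=c or imaging.calibration(n); f=200/np.tan(np.radians(c["fovy"]/2)); T=c["cam_to_world"]
    q=T[:3,:3].T@(np.array(p)-T[:3,3])
    if n=="wrist":
        s=np.hypot(q[0],q[1]); k=np.arctan2(s,q[2])/max(s,1e-9)
        return np.array([c["cx"]+f*k*q[0],c["cy"]+f*k*q[1]])
    return np.array([c["cx"]+f*q[0]/q[2],c["cy"]+f*q[1]/q[2]])
E
python3 - <<'E'
from h import *
im=cv2.imread("pics/top0.png")
hsv=cv2.cvtColor(im,cv2.COLOR_BGR2HSV)
# pads: blue rim
m=cv2.inRange(hsv,(100,90,50),(130,255,255)); m[:140]=0;m[195:]=0;m[:,:280]=0;m[:,420:]=0
P=[]
for c in cv2.findContours(m,cv2.RETR_EXTERNAL,cv2.CHAIN_APPROX_NONE)[0]:
    if len(c)<30: continue
    (x,y),ax,a=cv2.fitEllipse(c); p=atz("top",(x,y),.015); P.append(p); print("pad",round(x,1),round(y,1),np.round(ax,1),p.round(4))
P=np.array(sorted(P,key=lambda p:-p[1])); print("gaps",np.linalg.norm(np.diff(P,axis=0),axis=1)); d=P[0]-P[-1]; print("row dir deg",np.degrees(np.arctan2(d[1],d[0])))
for n,u,z in [("sleeve",(215,248),.045),("collet",(257,254),.035),("nut",(317,258),.015),("bolt",(356,247),.05),("brass1",(286,221),.02),("brass2",(335,221),.03),("vise corner",(396,222),.05),("mat",(197,229),.003),("mat",(383,278),.003)]: 
    p=atz("top",u,z); print(n,p.round(4),np.hypot(*p).round(3))
a=cv2.resize(im[225:285,195:385],None,fx=4.2,fy=4.2,interpolation=cv2.INTER_CUBIC)
s=cv2.imread("pics/side0.png"); b=cv2.resize(s[155:285,190:330],None,fx=2.6,fy=2.6,interpolation=cv2.INTER_CUBIC)
o=np.zeros((a.shape[0]+b.shape[0],a.shape[1],3),np.uint8); o[:a.shape[0]]=a; o[a.shape[0]:,:b.shape[1]]=b
print(o.shape); cv2.imwrite("pics/crop0.png",o)
E
```

```text
pad 298.0 174.3 [22.1 22.6] [0.6177 0.2243]
pad 332.9 168.8 [22.1 22.4] [0.6294 0.15  ]
pad 367.4 163.0 [21.9 22.7] [0.642  0.0762]
pad 401.7 157.2 [21.8 22.2] [0.6543 0.0026]
gaps [0.07525831 0.07483496 0.07463947]
row dir deg 99.39233625659156
sleeve [0.4616 0.3918] 0.605
collet [0.4493 0.3076] 0.544
nut [0.4406 0.1844] 0.478
bolt [0.4628 0.1057] 0.475
brass1 [0.5179 0.2492] 0.575
brass2 [0.517 0.147] 0.537
vise corner [0.5133 0.0236] 0.514
mat [0.5024 0.4391] 0.667
mat [0.3982 0.0452] 0.401
(590, 798, 3)
```

View pics/crop0.png

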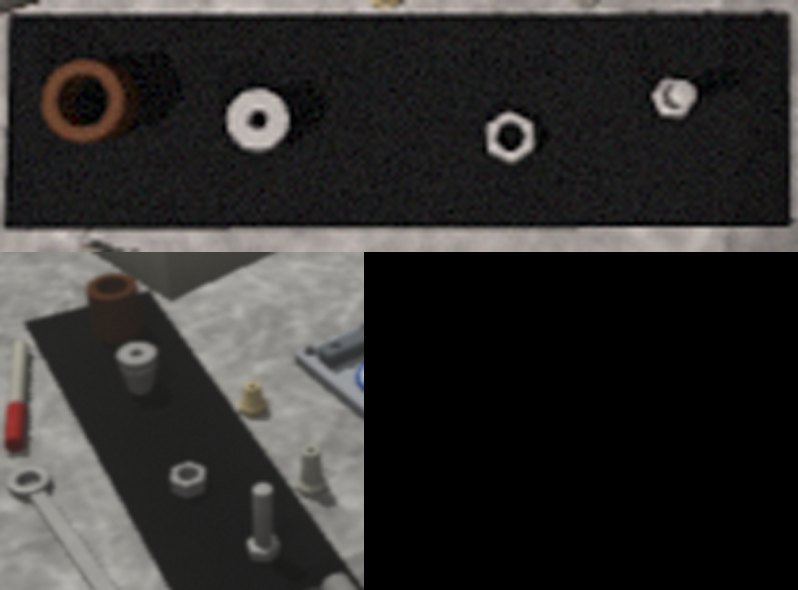

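The mat is confirmed by the crop: sleeve, collet, nut (corners along world x, so its flat normals are at ±30° and 90°) and bolt are all standing clear. The small brass and steel fittings lie off the mat and are distractors.

Measured pad gaps are 75 mm, as specified. Next I plan the first move.

```bash
cat >> h.py <<'E'
from scipy.spatial.transform import Rotation as R
def Rd(yd):  # tool pointing down, tool y at world angle yd (deg)
    y=np.radians(yd); Y=[np.cos(y),np.sin(y),0]; Z=[0,0,-1]; return R.from_matrix(np.c_[np.cross(Y,Z),Y,Z])
def cur():
    s=readout.state(); w,x,y,z=s["tcp_rot"]; q=R.from_quat([x,y,z,w]); Y=q.as_matrix()[:,1]
    return s,s["ee_pos"],q,np.degrees(np.arctan2(Y[1],Y[0]))
def plan(wps):
    """wps: (x,y,z,yd,nrows); straight in cylindrical coords; prints rows"""
    s,p,q,yd=cur(); print("now",s["time"],p.round(4),round(yd,1),"w",round(s["gripper_width"],4))
    for *t,ydt,n in wps:
        t=np.array(t); p0,y0=p.copy(),yd
        r=[np.hypot(*p0[:2]),np.hypot(*t[:2])]; a=[np.arctan2(p0[1],p0[0]),np.arctan2(t[1],t[0])]; out=[]
        for k in range(1,n+1):
            f=k/n; rr=r[0]+f*(r[1]-r[0]); aa=a[0]+f*(a[1]-a[0])
            pt=np.array([rr*np.cos(aa),rr*np.sin(aa),p0[2]+f*(t[2]-p0[2])]); qt=Rd(y0+f*(ydt-y0))
            d=np.round(q.inv().apply(pt-p)*100,1); w=np.round(np.degrees((q.inv()*qt).as_rotvec()),1)
            out.append([float(v)+0. for v in [*d,*w]]); p=p+q.apply(d/100); q=q*R.from_rotvec(np.radians(w))
        yd=ydt
        print("->",t.round(4),str(out).replace(" ",""))
E
python3 - <<'E'
from h import *
print({k:atz("top",u,z).round(4) for k,u,z in [("sleeve",(214.6,248.4),.045),("collet",(256,253.2),.035),("nut",(316.1,257.2),.015),("bolthead",(355.1,248),.011),("bolttop",(357,247.3),.057),("boxcorner",(207,227),.0)]})
c,s_=np.cos,np.sin; r=.49
plan([(r*c(-.96),r*s_(-.96),.3,-52,6),(r*c(-.3),r*s_(-.3),.3,-17,8),(.44,.185,.25,30,10)])
E
```

```text
{'sleeve': array([0.4608, 0.3926]), 'collet': array([0.4509, 0.3097]), 'nut': array([0.4423, 0.1863]), 'bolthead': array([0.4613, 0.1041]), 'bolttop': array([0.4621, 0.1043]), 'boxcorner': array([0.5068, 0.4186])}
now 0.1 [ 0.2829 -0.6124  0.3018] -65.2 w 0.0879
-> [ 0.281  -0.4014  0.3   ] [[1.9,-3.1,0.0,-0.1,0.0,-2.2],[1.9,-3.1,0.1,0.0,0.0,-2.2],[1.7,-3.1,0.0,0.0,0.0,-2.2],[1.8,-3.0,0.0,0.0,0.0,-2.2],[1.6,-3.1,0.1,0.0,0.0,-2.2],[1.6,-3.0,0.0,0.0,0.0,-2.2]]
-> [ 0.4681 -0.1448  0.3   ] [[4.0,0.0,0.0,0.0,0.0,-4.4],[4.1,0.1,0.0,0.0,0.0,-4.4],[4.0,0.0,0.0,0.0,0.0,-4.3],[4.1,-0.1,0.0,0.0,0.0,-4.4],[4.0,0.0,0.0,0.0,0.0,-4.4],[4.0,-0.1,0.0,0.0,0.0,-4.4],[4.1,-0.1,0.0,0.0,0.0,-4.3],[4.0,-0.1,0.0,0.0,0.0,-4.4]]
-> [0.44  0.185 0.25 ] [[3.4,-0.2,0.5,0.0,0.0,-4.7],[3.4,-0.2,0.5,0.0,0.0,-4.7],[3.4,-0.2,0.5,0.0,0.0,-4.7],[3.4,-0.1,0.5,0.0,0.0,-4.7],[3.4,-0.1,0.5,0.0,0.0,-4.7],[3.4,0.0,0.5,0.0,0.0,-4.7],[3.3,0.0,0.5,0.0,0.0,-4.7],[3.4,0.1,0.5,0.0,0.0,-4.7],[3.3,0.1,0.5,0.0,0.0,-4.7],[3.4,0.1,0.5,0.0,0.0,-4.7]]
```

Call:
servo_tool([
  [1.9,-3.1,0,0,0,-2.2],
  [1.9,-3.1,0,0,0,-2.2],
  [1.7,-3.1,0,0,0,-2.2],
  [1.8,-3,0,0,0,-2.2],
  [1.6,-3.1,0,0,0,-2.2],
  [1.6,-3,0,0,0,-2.2],
  [4,0,0,0,0,-4.4],
  [4.1,0,0,0,0,-4.4],
  [4,0,0,0,0,-4.4],
  [4,0,0,0,0,-4.4],
  [4,0,0,0,0,-4.4],
  [4,0,0,0,0,-4.4],
], hand=0.6)

```text
time: 1.3
ee_pos: [0.4389, -0.2201, 0.3025]
tcp_rot: [-0.0, 0.845, 0.534, -0.0]
force: [1.1, -0.1, -0.1]
gripper_width: 0.0526
finger_force: 0.0
```

Call:
servo_tool([
  [4,-0.1,0,0,0,-4.3],
  [4,-0.1,0,0,0,-4.4],
  [3.4,-0.2,0.5,0,0,-4.7],
  [3.4,-0.2,0.5,0,0,-4.7],
  [3.4,-0.2,0.5,0,0,-4.7],
  [3.4,-0.1,0.5,0,0,-4.7],
  [3.4,-0.1,0.5,0,0,-4.7],
  [3.4,0,0.5,0,0,-4.7],
  [3.4,0,0.5,0,0,-4.7],
  [3.4,0.1,0.5,0,0,-4.7],
  [3.4,0.1,0.5,0,0,-4.7],
  [3.4,0.1,0.5,0,0,-4.7],
])

```text
time: 2.5
ee_pos: [0.4381, 0.1859, 0.2523]
tcp_rot: [-0.0, 0.498, 0.867, -0.0]
force: [-0.2, 0.0, -0.5]
gripper_width: 0.0527
finger_force: 0.0
```

```bash
python3 - <<'E'
from h import *
s,p,q,yd=cur(); print(s["time"],p,yd,s["joint_positions"].round(2))
c=imaging.calibration("wrist"); print(c["fovy"],c["cam_to_world"].round(3))
im=imaging.snapshot("wrist"); cv2.imwrite("pics/w1.png",im[:,:,::-1])
np.save("w1.npy",c,allow_pickle=True)
for n,P in {"nut":(.4423,.1863,.015),"bolt":(.462,.1042,.057),"collet":(.4509,.3097,.035),"pad2":(.6294,.15,.015),"pad1":(.6177,.2243,.015)}.items(): print(n,proj("wrist",P,c).round(1))
E
```

```text
2.5 [0.43805968 0.1858988  0.25230191] 30.27498221688537 [ 0.08  0.29 -0.71  2.03  0.24  0.9  -0.23]
65.70646984690485 [[ 0.864  0.489  0.121  0.404]
 [ 0.504 -0.838 -0.208  0.244]
 [-0.     0.241 -0.971  0.334]
 [ 0.     0.     0.     1.   ]]
nut [325.2 187.9]
bolt [301.1 275.4]
collet [397.3  89.8]
pad2 [439.4 287.2]
pad1 [467.9 234.3]
```

View pics/w1.png

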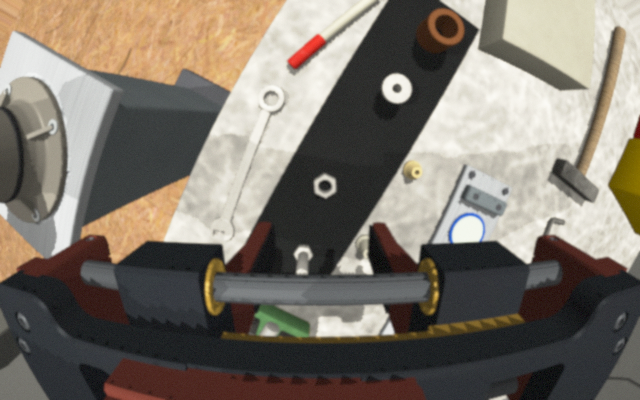

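The wrist view agrees with the top-camera positions: nut at (325,186) against predicted (325,188), collet (397,89) against (397,90), pad 1 (467,231) against (468,234). Next I refine the nut's centre and angle.

```bash
python3 - <<'E'
from h import *
c=np.load("w1.npy",allow_pickle=True).item(); im=cv2.imread("pics/w1.png",0)
def rect(n,im,c,ctr,z,h=.03,N=300):
    g=np.linspace(-h,h,N); M=np.array([[proj(n,(ctr[0]+a,ctr[1]+b,z),c) for a in g] for b in g],np.float32)
    return cv2.remap(im,M[...,0],M[...,1],cv2.INTER_CUBIC)   # cols=x, rows=y
for n,i,cc in (("wrist",im,c),("top",cv2.imread("pics/top0.png",0),imaging.calibration("top"))):
    r=rect(n,i,cc,(.4423,.1863),.015)
    _,m=cv2.threshold(r,110,255,0)
    k=max(cv2.findContours(m,cv2.RETR_EXTERNAL,cv2.CHAIN_APPROX_NONE)[0],key=cv2.contourArea)
    h=cv2.convexHull(k); mo=cv2.moments(h); ct=np.array([mo["m10"],mo["m01"]])/mo["m00"]
    print(n,"ctr",(np.array([.4423,.1863])-.03+ct*.06/299).round(4),"area-equiv d mm",2*np.sqrt(mo["m00"]/np.pi)*.2)
    f=np.zeros_like(m); cv2.fillPoly(f,[h],255); ys,xs=np.nonzero(f); d=np.c_[xs,ys]-ct; rad=np.hypot(*d.T); a=np.arctan2(d[:,1],d[:,0])
    print(" corner angle mod 60:",np.degrees(np.angle(np.sum(rad**6*np.exp(6j*a))))/6)
plan([(.4423,.186,.13,30,4),(.4423,.186,.0845,30,4)])
E
```

```text
wrist ctr [0.4406 0.1882] area-equiv d mm 24.789953583294054
 corner angle mod 60: 3.813791155280764
top ctr [0.4424 0.1866] area-equiv d mm 23.25939557593814
 corner angle mod 60: 3.042850367776193
now 2.55 [0.435  0.1911 0.2521] 30.9 w 0.0529
-> [0.4423 0.186  0.13  ] [[-0.2,0.1,3.1,0.0,-0.2,0.2],[-0.2,0.1,3.0,0.0,0.0,0.3],[-0.2,0.1,3.1,0.0,0.0,0.2],[-0.2,0.1,3.0,0.0,0.0,0.2]]
-> [0.4423 0.186  0.0845] [[0.0,0.0,1.1,0.0,0.0,0.0],[0.0,0.0,1.2,0.0,0.0,0.0],[0.0,0.0,1.1,0.0,0.0,0.0],[0.0,0.0,1.2,0.0,0.0,0.0]]
```

Call:
servo_tool([
  [-0.2,0.1,3.5,0,0,-0.6],
  [-0.2,0.1,3.5,0,0,-0.6],
  [-0.2,0.1,3.5,0,0,-0.6],
  [-0.1,0.1,3.5,0,0,-0.5],
  [0,0,0.8,0,0,0],
  [0,0,0.8,0,0,0],
  [0,0,0.8,0,0,0],
  [0,0,0.3,0,0,0],
  [0,0,0,0,0,0],
  [0,0,0,0,0,0],
])

```text
time: 3.55
ee_pos: [0.446, 0.181, 0.0864]
tcp_rot: [0.0, 0.482, 0.876, 0.0]
force: [0.7, 0.4, 0.3]
gripper_width: 0.0526
finger_force: 0.0
```

Call:
servo_tool([
  [0,0,0,0,0,0],
  [0,0,0,0,0,0],
  [0,0,0,0,0,0],
  [0,0,0,0,0,0],
  [0,0,0,0,0,0],
  [0,0,0,0,0,0],
], hand=0, grip_force=20)

```text
time: 4.15
ee_pos: [0.4457, 0.1808, 0.0857]
tcp_rot: [0.0, 0.482, 0.876, -0.0]
force: [1.1, -0.4, 2.3]
gripper_width: 0.0218
finger_force: 19.9
```

```bash
python3 - <<'E'
from h import *
plan([(.4423,.187,.19,33,4),(.6543,.0026,.19,9.4,9),(.6543,.0026,.125,9.4,3)])
E
```

```text
now 4.15 [0.4457 0.1808 0.0857] 32.4 w 0.0218
-> [0.4423 0.187  0.19  ] [[0.2,0.0,-2.6,0.0,0.0,-0.2],[0.2,0.0,-2.6,0.0,0.0,-0.1],[0.1,0.0,-2.6,0.0,0.0,-0.2],[0.2,0.1,-2.6,0.0,0.0,-0.1]]
-> [0.6543 0.0026 0.19  ] [[-2.5,1.5,0.0,0.0,0.0,2.6],[-2.6,1.4,0.0,0.0,0.0,2.6],[-2.6,1.5,0.0,0.0,0.0,2.7],[-2.8,1.4,0.0,0.0,0.0,2.6],[-2.8,1.4,0.0,0.0,0.0,2.6],[-2.9,1.4,0.0,0.0,0.0,2.6],[-3.0,1.4,0.0,0.0,0.0,2.7],[-3.0,1.4,0.0,0.0,0.0,2.6],[-3.2,1.4,0.0,0.0,0.0,2.6]]
-> [0.6543 0.0026 0.125 ] [[0.0,0.0,2.2,0.0,0.0,0.0],[0.0,0.0,2.1,0.0,0.0,0.0],[0.0,0.0,2.2,0.0,0.0,0.0]]
```

Grip width is 21.8 mm, which matches the nut's flats. The arm lagged when I took the picture, so the nut sits about 7 mm along tool +x from the grasp centre. I'll account for that when placing it.

```bash
python3 - <<'E'
from h import *
plan([(.4457,.1808,.16,32.4,2),(.6554,-.0043,.16,9.4,10),(.6554,-.0043,.112,9.4,3)])
E
```

```text
now 4.15 [0.4457 0.1808 0.0857] 32.4 w 0.0218
-> [0.4457 0.1808 0.16  ] [[0.0,0.0,-3.7,0.0,0.0,0.0],[0.0,0.0,-3.7,0.0,0.0,0.0]]
-> [ 0.6554 -0.0043  0.16  ] [[-2.2,1.3,0.0,0.0,0.0,2.3],[-2.3,1.3,0.0,0.0,0.0,2.3],[-2.4,1.4,0.0,0.0,0.0,2.3],[-2.4,1.3,0.0,0.0,0.0,2.3],[-2.5,1.2,0.0,0.0,0.0,2.3],[-2.5,1.3,0.0,0.0,0.0,2.3],[-2.7,1.3,0.0,0.0,0.0,2.3],[-2.7,1.2,0.0,0.0,0.0,2.3],[-2.7,1.3,0.0,0.0,0.0,2.3],[-2.8,1.2,0.0,0.0,0.0,2.3]]
-> [ 0.6554 -0.0043  0.112 ] [[0.0,0.0,1.6,0.0,0.0,0.0],[0.0,0.0,1.6,0.0,0.0,0.0],[0.0,0.0,1.6,0.0,0.0,0.0]]
```

Call:
servo_tool([
  [0,0,-3.7,0,0,0],
  [0,0,-3.7,0,0,0],
  [-2.2,1.3,0,0,0,2.3],
  [-2.3,1.3,0,0,0,2.3],
  [-2.4,1.4,0,0,0,2.3],
  [-2.4,1.3,0,0,0,2.3],
  [-2.5,1.2,0,0,0,2.3],
  [-2.5,1.3,0,0,0,2.3],
  [-2.7,1.3,0,0,0,2.3],
  [-2.7,1.2,0,0,0,2.3],
  [-2.7,1.3,0,0,0,2.3],
  [-2.8,1.2,0,0,0,2.3],
])

```text
time: 5.35
ee_pos: [0.6559, -0.0047, 0.1593]
tcp_rot: [-0.0, 0.647, 0.762, -0.0]
force: [-0.0, 1.2, -0.3]
gripper_width: 0.0222
finger_force: 19.9
```

Call:
servo_tool([
  [0,0,1.6,0,0,0],
  [0,0,1.6,0,0,0],
  [0,0,1.6,0,0,0],
  [0,0,0,0,0,0],
  [0,0,0,0,0,0],
  [0,0,0,0,0,0],
  [0,0,0,0,0,0],
  [0,0,0,0,0,0],
])

```text
time: 6.15
ee_pos: [0.6557, -0.0038, 0.1124]
tcp_rot: [0.0, 0.647, 0.763, 0.0]
force: [0.3, 0.3, -0.6]
gripper_width: 0.0219
finger_force: 19.9
```

```bash
python3 - <<'E'
from h import *
s,p,q,yd=cur(); c=imaging.calibration("wrist"); im=imaging.snapshot("wrist")
print(p,cur()[1],cur()[1]-p,np.abs(s["joint_vel"]).max())
X=q.as_matrix()[:,0]; n=p+.007*X; n[2]=.029
for nm,P in (("nut",n),("pad4",(.6543,.0026,.015)),("pad3",(.642,.0762,.015)),("pad2",(.6294,.15,.015))): print(nm,proj("wrist",P,c).round(1))
cv2.imwrite("pics/w2.png",im[:,:,::-1]); cv2.imwrite("pics/top2.png",imaging.snapshot("top")[:,:,::-1])
plan([(.6554,-.0043,.099,9.4,3)])
E
```

```text
[ 0.65567763 -0.00384933  0.11240443] [ 0.65559487 -0.00392823  0.11224489] [-8.27601392e-05 -7.89040527e-05 -1.59546933e-04] 0.0028359349938804615
nut [322.4 229.6]
pad4 [321.8 222.4]
pad3 [321.6  97.1]
pad2 [320.9 -21.3]
now 6.25 [ 0.6556 -0.004   0.1122] 9.4 w 0.0218
-> [ 0.6554 -0.0043  0.099 ] [[0.0,0.0,0.4,0.0,0.0,0.0],[0.0,0.0,0.5,0.0,0.0,0.0],[0.0,0.0,0.4,0.0,0.0,0.0]]
```

View pics/w2.png

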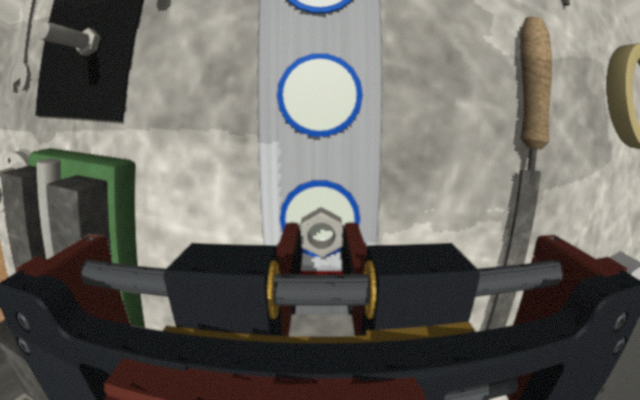

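The nut is held at (322,231) and the pad 3 centre is at (320,95), both within about 1 mm of prediction. I make a 1 mm correction, lower and release.

Call:
servo_tool([
  [0.1,-0.1,0.5,0,0,0],
  [0,0,0.5,0,0,0],
  [0,0,0.4,0,0,0],
  [0,0,0,0,0,0],
  [0,0,0,0,0,0],
  [0,0,0,0,0,0],
])

```text
time: 6.85
ee_pos: [0.6541, -0.0031, 0.0974]
tcp_rot: [-0.0, 0.647, 0.763, -0.0]
force: [-1.1, -0.1, -0.4]
gripper_width: 0.0217
finger_force: 20.0
```

Call:
servo_tool([
  [0,0,0,0,0,0],
  [0,0,0,0,0,0],
  [0,0,0,0,0,0],
  [0,0,0,0,0,0],
  [0,0,-2,0,0,0],
  [0,0,-3,0,0,0],
  [0,0,-3,0,0,0],
  [0,0,0,0,0,0],
  [0,0,0,0,0,0],
  [0,0,0,0,0,0],
], hand=0.6)

```text
time: 7.85
ee_pos: [0.6535, -0.0034, 0.1766]
tcp_rot: [-0.001, 0.647, 0.763, -0.001]
force: [-0.6, -0.3, 0.2]
gripper_width: 0.0528
finger_force: 0.0
```

```bash
python3 - <<'E'
from h import *
s,p,q,yd=cur(); c=imaging.calibration("wrist"); im=imaging.snapshot("wrist")
cv2.imwrite("pics/w3.png",im[:,:,::-1]); print(p,yd)
for nm,P in (("nut",(.6543,.0026,.027)),("pad4",(.6543,.0026,.015)),("pad3",(.642,.0762,.015))): print(nm,proj("wrist",P,c).round(1))
plan([(.56,.25,.19,9.4,9),(.451,.31,.19,9.4,5),(.451,.31,.097,9.4,4)])
E
```

```text
[ 0.65348661 -0.00339335  0.17656768] 9.394304492965974
nut [324.9 202. ]
pad4 [324.7 198.2]
pad3 [324.7 104.8]
now 7.9 [ 0.6534 -0.0034  0.1763] 9.4 w 0.0528
-> [0.56 0.25 0.19] [[3.1,0.0,-0.2,-0.1,0.0,0.0],[3.1,-0.1,-0.1,0.0,0.0,0.0],[3.0,-0.3,-0.2,0.0,0.0,0.0],[3.1,-0.5,-0.1,0.0,0.0,0.0],[2.9,-0.5,-0.2,0.0,0.0,0.0],[2.9,-0.8,-0.1,0.0,0.0,0.0],[2.9,-0.8,-0.2,0.0,0.0,0.0],[2.8,-1.0,-0.1,0.0,0.0,0.0],[2.7,-1.1,-0.2,0.0,0.0,0.0]]
-> [0.451 0.31  0.19 ] [[1.8,-1.9,0.0,0.0,0.0,0.0],[1.6,-1.9,0.0,0.0,0.0,0.0],[1.6,-1.9,0.0,0.0,0.0,0.0],[1.4,-2.0,0.0,0.0,0.0,0.0],[1.3,-2.1,0.0,0.0,0.0,0.0]]
-> [0.451 0.31  0.097] [[0.0,0.0,2.3,0.0,0.0,0.0],[0.0,0.0,2.4,0.0,0.0,0.0],[0.0,0.0,2.3,0.0,0.0,0.0],[0.0,0.1,2.3,0.0,0.0,0.0]]
```

View pics/w3.png

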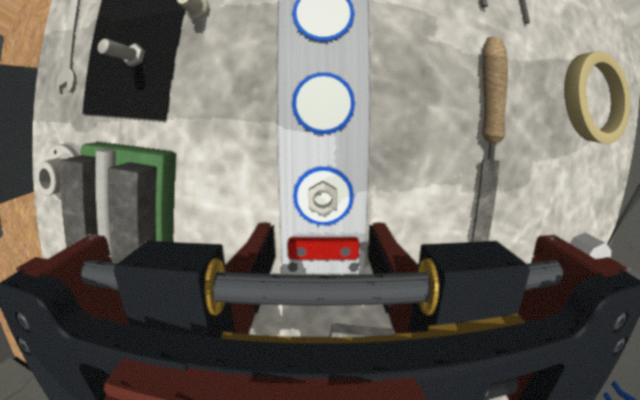

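Nut at (323,198) on pad 4 at (323,196), centred to within about 1 mm. Now the collet.

Call:
servo_tool([
  [3.1,0,-0.2,0,0,0],
  [3.1,-0.1,-0.2,0,0,0],
  [3,-0.3,-0.2,0,0,0],
  [3.1,-0.5,-0.2,0,0,0],
  [2.9,-0.5,-0.2,0,0,0],
  [2.9,-0.8,-0.2,0,0,0],
  [2.9,-0.8,0,0,0,0],
  [2.8,-1,0,0,0,0],
  [2.7,-1.1,0,0,0,0],
  [1.8,-1.9,0,0,0,0],
  [1.6,-1.9,0,0,0,0],
  [1.6,-1.9,0,0,0,0],
])

```text
time: 9.1
ee_pos: [0.4947, 0.2903, 0.1884]
tcp_rot: [-0.0, 0.647, 0.763, -0.001]
force: [0.3, 0.0, 0.6]
gripper_width: 0.0526
finger_force: 0.0
```

Call:
servo_tool([
  [1.4,-2,0,0,0,0],
  [1.3,-2,0,0,0,0],
  [0,0,0,0,0,0],
  [0,0,0,0,0,0],
  [0,0,0,0,0,0],
  [0,0,0,0,0,0],
  [0,0,0,0,0,0],
])

```text
time: 9.8
ee_pos: [0.4531, 0.3095, 0.1895]
tcp_rot: [0.0, 0.647, 0.762, -0.0]
force: [-0.2, 0.3, -0.0]
gripper_width: 0.0526
finger_force: 0.0
```

```bash
python3 - <<'E'
from h import *
plan([(.450,.3105,.11,9.4,4),(.450,.3105,.092,9.4,2)])
E
```

```text
now 9.8 [0.4531 0.3095 0.1895] 9.3 w 0.0526
-> [0.45   0.3105 0.11  ] [[0.0,-0.1,2.0,0.0,0.0,0.0],[0.1,0.0,2.0,0.0,0.0,0.0],[0.0,-0.1,2.0,0.0,0.0,-0.1],[0.0,-0.1,1.9,0.0,0.0,0.0]]
-> [0.45   0.3105 0.092 ] [[0.0,0.0,0.9,0.0,0.0,0.0],[0.0,0.0,0.9,0.0,0.0,0.0]]
```

Call:
servo_tool([
  [0,-0.1,2,0,0,0],
  [0.1,-0.1,2,0,0,0],
  [0,-0.1,2,0,0,0],
  [0,0,1.9,0,0,0],
  [0,0,0.9,0,0,0],
  [0,0,0.9,0,0,0],
  [0,0,0,0,0,0],
  [0,0,0,0,0,0],
])

```text
time: 10.6
ee_pos: [0.4495, 0.3108, 0.0931]
tcp_rot: [0.0, 0.647, 0.763, 0.0]
force: [0.0, 0.7, 0.9]
gripper_width: 0.052
finger_force: 0.0
```

Call:
servo_tool([
  [0,0,0,0,0,0],
  [0,0,0,0,0,0],
  [0,0,0,0,0,0],
  [0,0,0,0,0,0],
  [0,0,0,0,0,0],
  [0,0,0,0,0,0],
], hand=0)

```text
time: 11.2
ee_pos: [0.4495, 0.3108, 0.093]
tcp_rot: [0.0, 0.647, 0.763, 0.0]
force: [1.2, -0.1, 3.6]
gripper_width: 0.0273
finger_force: 20.0
```

```bash
python3 - <<'E'
from h import *
s,p,q,yd=cur()
plan([(*p[:2],.17,9.4,2),(.641,.0772,.17,9.4,11),(.641,.0772,.12,9.4,3)])
E
```

```text
now 11.2 [0.4495 0.3108 0.093 ] 9.4 w 0.0273
-> [0.4495 0.3108 0.17  ] [[0.0,0.0,-3.9,0.0,0.0,0.0],[0.0,0.0,-3.8,0.0,0.0,0.0]]
-> [0.641  0.0772 0.17  ] [[-1.9,1.8,0.0,0.0,0.0,0.0],[-1.9,1.8,0.0,0.0,0.0,0.0],[-2.1,1.6,0.0,0.0,0.0,0.0],[-2.2,1.6,0.0,0.0,0.0,0.0],[-2.3,1.5,0.0,0.0,0.0,0.0],[-2.4,1.4,0.0,0.0,0.0,0.0],[-2.5,1.3,0.0,0.0,0.0,0.0],[-2.6,1.2,0.0,0.0,0.0,0.0],[-2.7,1.1,0.0,0.0,0.0,0.0],[-2.7,0.9,0.0,0.0,0.0,0.0],[-2.9,0.9,0.0,0.0,0.0,0.0]]
-> [0.641  0.0772 0.12  ] [[0.0,0.0,1.7,0.0,0.0,0.0],[0.0,0.0,1.6,0.0,0.0,0.0],[0.0,0.0,1.7,0.0,0.0,0.0]]
```

The width is 27.3 mm against the 29 mm collar. I lift slightly and look.

Call:
servo_tool([
  [0,0,-2,0,0,0],
  [0,0,-2,0,0,0],
  [0,0,-2,0,0,0],
  [0,0,-1.7,0,0,0],
  [0,0,0,0,0,0],
  [0,0,0,0,0,0],
])

```text
time: 11.8
ee_pos: [0.4491, 0.3103, 0.1692]
tcp_rot: [0.0, 0.647, 0.763, -0.0]
force: [-0.6, -0.2, -1.1]
gripper_width: 0.0279
finger_force: 20.0
```

```bash
python3 - <<'E'
from h import *
w=imaging.snapshot("wrist")[:,:,::-1]; s=imaging.snapshot("side")[:,:,::-1]
a=cv2.resize(w[140:300,220:420],(400,320)); b=cv2.resize(s[110:260,170:320],(400,400),interpolation=cv2.INTER_CUBIC)
o=np.zeros((400,800,3),np.uint8); o[:320,:400]=a; o[:,400:]=b; cv2.imwrite("pics/c4.png",o); print(cur()[0]["gripper_width"],cur()[1])
E
```

```text
0.02729544351319965 [0.44869047 0.3100117  0.16850624]
```

View pics/c4.png

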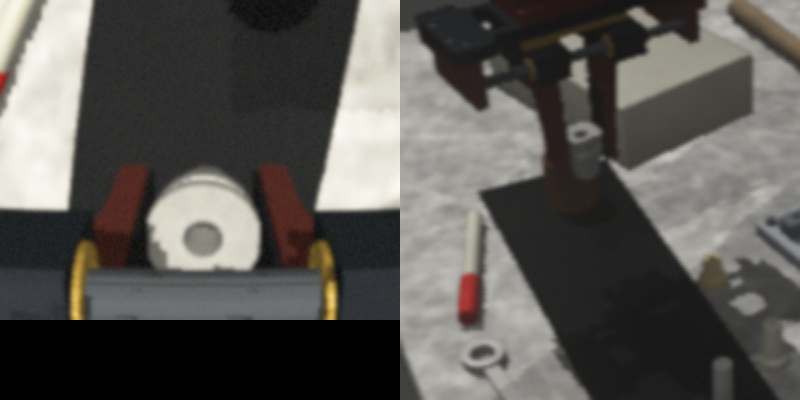

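The collet is held upright and centred between the fingers (wrist crop hole at about (321,259) in full-picture pixels). Carry on.

Call:
servo_tool([
  [-1.9,1.8,0,0,0,0],
  [-1.9,1.8,0,0,0,0],
  [-2.1,1.6,0,0,0,0],
  [-2.2,1.6,0,0,0,0],
  [-2.3,1.5,0,0,0,0],
  [-2.4,1.4,0,0,0,0],
  [-2.5,1.3,0,0,0,0],
  [-2.6,1.2,0,0,0,0],
  [-2.7,1.1,0,0,0,0],
  [-2.7,0.9,0,0,0,0],
  [-2.9,0.9,0,0,0,0],
  [0,0,0.5,0,0,0],
])

```text
time: 13.1
ee_pos: [0.6427, 0.0708, 0.1633]
tcp_rot: [0.001, 0.65, 0.76, -0.001]
force: [0.0, -0.2, -0.6]
gripper_width: 0.0274
finger_force: 20.0
```

Call:
servo_tool([
  [0,0,1.5,0,0,0],
  [0,0,1.5,0,0,0],
  [0,0,1.5,0,0,0],
  [0,0,0,0,0,0],
  [0,0,0,0,0,0],
  [0,0,0,0,0,0],
  [0,0,0,0,0,0],
])

```text
time: 13.8
ee_pos: [0.6414, 0.077, 0.1205]
tcp_rot: [0.0, 0.647, 0.763, 0.001]
force: [0.5, 0.6, -1.0]
gripper_width: 0.0273
finger_force: 20.0
```

```bash
python3 - <<'E'
from h import *
plan([(.641,.0772,.1055,9.4,3)])
E
```

```text
now 13.8 [0.6414 0.077  0.1205] 9.4 w 0.0273
-> [0.641  0.0772 0.1055] [[0.0,0.0,0.5,0.1,0.0,0.0],[0.0,0.0,0.5,0.0,0.0,0.0],[0.0,0.0,0.5,0.0,0.0,0.0]]
```

Call:
servo_tool([
  [0,0,0.5,0,0,0],
  [0,0,0.5,0,0,0],
  [0,0,0.5,0,0,0],
  [0,0,0,0,0,0],
  [0,0,0,0,0,0],
  [0,0,0,0,0,0],
])

```text
time: 14.4
ee_pos: [0.6411, 0.0767, 0.1046]
tcp_rot: [0.0, 0.647, 0.763, 0.0]
force: [0.6, -1.4, 0.2]
gripper_width: 0.0273
finger_force: 20.0
```

Call:
servo_tool([
  [0,0,0,0,0,0],
  [0,0,0,0,0,0],
  [0,0,0,0,0,0],
  [0,0,0,0,0,0],
  [0,0,-1,0,0,0],
  [0,0,-2,0,0,0],
  [0,0,-3,0,0,0],
  [0,0,-2,0,0,0],
  [0,0,0,0,0,0],
  [0,0,0,0,0,0],
  [0,0,0,0,0,0],
  [0,0,0,0,0,0],
], hand=0.75)

```text
time: 15.6
ee_pos: [0.6403, 0.0766, 0.1834]
tcp_rot: [-0.001, 0.647, 0.763, -0.001]
force: [0.9, -0.9, -0.1]
gripper_width: 0.0663
finger_force: 0.0
```

```bash
python3 - <<'E'
from h import *
s,p,q,yd=cur(); c=imaging.calibration("wrist"); im=imaging.snapshot("wrist")
cv2.imwrite("pics/w5.png",im[:,:,::-1]); print(p,yd)
for nm,P in (("collet",(.641,.0772,.047)),("pad3",(.641,.0772,.015)),("pad2",(.6284,.151,.015))): print(nm,proj("wrist",P,c).round(1))
plan([(.60,.25,.19,-40,7),(.460,.393,.19,-40,6),(.460,.393,.097,-40,4)])
E
```

```text
[0.64027338 0.07655679 0.18341655] 9.401867207091104
collet [323.7 213.4]
pad3 [323.5 202.3]
pad2 [323.1 111.4]
now 15.65 [0.6404 0.0766 0.1835] 9.4 w 0.066
-> [0.6  0.25 0.19] [[2.5,0.1,-0.1,-0.1,0.0,7.1],[2.6,-0.2,-0.1,0.0,0.0,7.0],[2.4,-0.7,-0.1,0.0,0.0,7.1],[2.3,-1.1,-0.1,0.0,0.0,7.0],[2.1,-1.4,-0.1,0.0,0.0,7.1],[1.9,-1.8,-0.1,0.0,0.0,7.0],[1.5,-2.0,0.0,0.0,0.0,7.1]]
-> [0.46  0.393 0.19 ] [[0.8,-3.4,0.0,0.0,0.0,0.0],[0.6,-3.3,0.0,0.0,0.0,0.0],[0.4,-3.4,0.0,0.0,0.0,0.0],[0.3,-3.3,0.0,0.0,0.0,0.0],[0.0,-3.3,0.0,0.0,0.0,0.0],[-0.1,-3.3,0.0,0.0,0.0,0.0]]
-> [0.46  0.393 0.097] [[0.0,0.0,2.3,0.0,0.0,0.0],[0.0,0.0,2.3,0.0,0.0,0.0],[0.0,0.0,2.3,0.0,0.0,0.0],[0.0,0.0,2.4,0.0,0.0,0.0]]
```

View pics/w5.png

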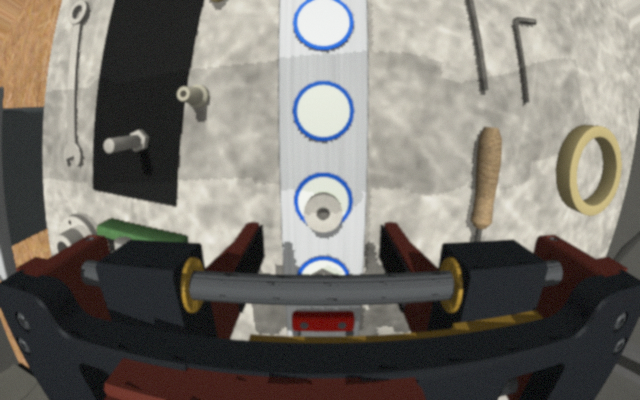

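Collet at (323,213) as predicted, standing centred on pad 3. Next is the sleeve, gripped at about −15° to stay clear of the box.

```bash
python3 - <<'E'
from h import *
plan([(.59,.25,.19,-5,7),(.460,.3936,.18,-15,7)])
E
```

```text
now 15.65 [0.6404 0.0766 0.1835] 9.4 w 0.066
-> [0.59 0.25 0.19] [[2.6,0.0,-0.1,-0.1,0.0,2.1],[2.6,-0.2,-0.1,0.0,0.0,2.0],[2.5,-0.4,-0.1,0.0,0.0,2.1],[2.6,-0.6,-0.1,0.0,0.0,2.0],[2.4,-0.7,-0.1,0.0,0.0,2.1],[2.4,-1.0,-0.1,0.0,0.0,2.0],[2.4,-1.1,0.0,0.0,0.0,2.1]]
-> [0.46   0.3936 0.18  ] [[2.2,-1.8,0.1,0.0,0.0,1.4],[2.0,-2.0,0.2,0.0,0.0,1.5],[1.9,-2.0,0.1,0.0,0.0,1.4],[1.7,-2.2,0.1,0.0,0.0,1.4],[1.6,-2.3,0.2,0.0,0.0,1.4],[1.4,-2.3,0.1,0.0,0.0,1.5],[1.2,-2.5,0.2,0.0,0.0,1.4]]
```

Call:
servo_tool([
  [2.6,0,-0.1,0,0,2.1],
  [2.6,-0.2,-0.1,0,0,2],
  [2.5,-0.4,-0.1,0,0,2.1],
  [2.6,-0.6,-0.1,0,0,2],
  [2.4,-0.7,-0.1,0,0,2.1],
  [2.4,-1,-0.1,0,0,2],
  [2.4,-1.1,0,0,0,2.1],
  [2.2,-1.8,0.1,0,0,1.4],
  [2,-2,0.2,0,0,1.5],
  [1.9,-2,0.1,0,0,1.4],
  [1.7,-2.2,0.1,0,0,1.4],
  [1.6,-2.3,0.2,0,0,1.4],
])

```text
time: 16.85
ee_pos: [0.5004, 0.3589, 0.183]
tcp_rot: [-0.0, 0.778, 0.628, -0.0]
force: [0.7, 0.6, -0.7]
gripper_width: 0.0661
finger_force: 0.0
```

Call:
servo_tool([
  [1.4,-2.3,0.1,0,0,1.5],
  [1.2,-2.5,0.2,0,0,1.4],
  [0,0,0,0,0,0],
  [0,0,0,0,0,0],
  [0,0,0,0,0,0],
  [0,0,0,0,0,0],
  [0,0,0,0,0,0],
])

```text
time: 17.55
ee_pos: [0.4613, 0.3933, 0.1806]
tcp_rot: [0.0, 0.794, 0.608, -0.0]
force: [0.8, -0.5, 0.4]
gripper_width: 0.0662
finger_force: 0.0
```

```bash
python3 - <<'E'
from h import *
plan([(.460,.3936,.12,-15,3),(.460,.3936,.094,-15,3)])
E
```

```text
now 17.55 [0.4613 0.3933 0.1806] -15.1 w 0.0662
-> [0.46   0.3936 0.12  ] [[0.0,0.0,2.0,0.0,0.0,0.0],[0.0,-0.1,2.0,0.0,0.0,-0.1],[0.0,0.0,2.1,0.0,0.0,0.0]]
-> [0.46   0.3936 0.094 ] [[0.0,0.0,0.9,0.0,0.0,0.0],[0.0,0.0,0.8,0.0,0.0,0.0],[0.0,0.0,0.9,0.0,0.0,0.0]]
```

Call:
servo_tool([
  [0,0,2,0,0,0],
  [0,-0.1,2,0,0,0],
  [0,0,2,0,0,0],
  [0,0,0.9,0,0,0],
  [0,0,0.9,0,0,0],
  [0,0,0.9,0,0,0],
  [0,0,0,0,0,0],
  [0,0,0,0,0,0],
])

```text
time: 18.35
ee_pos: [0.4595, 0.3946, 0.0939]
tcp_rot: [-0.0, 0.793, 0.609, 0.0]
force: [0.5, -0.9, -0.5]
gripper_width: 0.0662
finger_force: 0.0
```

Call:
servo_tool([
  [0,0,0,0,0,0],
  [0,0,0,0,0,0],
  [0,0,0,0,0,0],
  [0,0,0,0,0,0],
  [0,0,0,0,0,0],
  [0,0,0,0,0,0],
], hand=0, grip_force=35)

```text
time: 18.95
ee_pos: [0.4596, 0.3945, 0.094]
tcp_rot: [0.0, 0.793, 0.609, 0.0]
force: [0.7, 0.0, 3.3]
gripper_width: 0.0394
finger_force: 35.0
```

```bash
python3 - <<'E'
from h import *
s,p,q,yd=cur()
plan([(*p[:2],.17,yd,3),(.6284,.151,.17,9.4,12),(.6284,.151,.12,9.4,3)])
E
```

```text
now 18.95 [0.4596 0.3945 0.094 ] -15.0 w 0.0394
-> [0.4596 0.3945 0.17  ] [[0.0,0.0,-2.5,0.0,0.0,0.0],[0.0,0.0,-2.6,0.0,0.0,0.0],[0.0,0.0,-2.5,0.0,0.0,0.0]]
-> [0.6284 0.151  0.17  ] [[-1.1,2.1,0.0,0.0,0.0,-2.0],[-1.3,2.1,0.0,0.0,0.0,-2.1],[-1.4,2.0,0.0,0.0,0.0,-2.0],[-1.6,1.9,0.0,0.0,0.0,-2.0],[-1.8,1.7,0.0,0.0,0.0,-2.1],[-1.9,1.6,0.0,0.0,0.0,-2.0],[-2.0,1.5,0.0,0.0,0.0,-2.0],[-2.1,1.4,0.0,0.0,0.0,-2.1],[-2.2,1.2,0.0,0.0,0.0,-2.0],[-2.4,1.0,0.0,0.0,0.0,-2.0],[-2.4,0.8,0.0,0.0,0.0,-2.1],[-2.4,0.7,0.0,0.0,0.0,-2.0]]
-> [0.6284 0.151  0.12  ] [[0.0,0.0,1.7,0.0,0.0,0.0],[0.0,0.0,1.6,0.0,0.0,0.0],[0.0,0.0,1.7,0.0,0.0,0.0]]
```

Call:
servo_tool([
  [0,0,-2.5,0,0,0],
  [0,0,-2.6,0,0,0],
  [0,0,-2.5,0,0,0],
  [-1.1,2.1,0,0,0,-2],
  [-1.3,2.1,0,0,0,-2],
  [-1.4,2,0,0,0,-2],
  [-1.6,1.9,0,0,0,-2],
  [-1.8,1.7,0,0,0,-2],
  [-1.9,1.6,0,0,0,-2],
  [-2,1.5,0,0,0,-2],
  [-2.1,1.4,0,0,0,-2],
  [-2.2,1.2,0,0,0,-2],
])

```text
time: 20.15
ee_pos: [0.5964, 0.2195, 0.1688]
tcp_rot: [-0.0, 0.688, 0.726, -0.001]
force: [-1.0, -0.1, -3.3]
gripper_width: 0.0394
finger_force: 35.0
```

Call:
servo_tool([
  [-2.4,1,0,0,0,-2.1],
  [-2.4,0.8,0,0,0,-2.2],
  [-2.4,0.7,0,0,0,-2.1],
  [0,0,1.6,0,0,0],
  [0,0,1.6,0,0,0],
  [0,0,1.6,0,0,0],
  [0,0,0,0,0,0],
  [0,0,0,0,0,0],
  [0,0,0,0,0,0],
  [0,0,0,0,0,0],
  [0,0,0,0,0,0],
])

```text
time: 21.25
ee_pos: [0.6281, 0.1513, 0.1224]
tcp_rot: [0.0, 0.647, 0.763, 0.0]
force: [-0.5, -0.3, -2.2]
gripper_width: 0.0395
finger_force: 35.0
```

```bash
python3 - <<'E'
from h import *
plan([(.6284,.151,.1065,9.4,3)])
E
```

```text
now 21.25 [0.6281 0.1513 0.1224] 9.4 w 0.0395
-> [0.6284 0.151  0.1065] [[0.0,0.0,0.5,0.1,0.0,0.0],[0.0,0.0,0.6,0.0,0.0,0.0],[0.0,0.0,0.5,0.0,0.0,0.0]]
```

Call:
servo_tool([
  [0,0,0.5,0,0,0],
  [0,0,0.6,0,0,0],
  [0,0,0.5,0,0,0],
  [0,0,0,0,0,0],
  [0,0,0,0,0,0],
  [0,0,0,0,0,0],
])

```text
time: 21.85
ee_pos: [0.6277, 0.151, 0.1058]
tcp_rot: [0.0, 0.647, 0.763, -0.0]
force: [-2.3, -0.3, 3.4]
gripper_width: 0.0394
finger_force: 35.0
```

Call:
servo_tool([
  [0,0,0,0,0,0],
  [0,0,0,0,0,0],
  [0,0,0,0,0,0],
  [0,0,0,0,0,0],
  [0,0,-1,0,0,0],
  [0,0,-2,0,0,0],
  [0,0,-3,0,0,0],
  [0,0,-3,0,0,0],
  [0,0,0,0,0,0],
  [0,0,0,0,0,0],
  [0,0,0,0,0,0],
  [0,0,0,0,0,0],
], hand=0.7)

```text
time: 23.05
ee_pos: [0.6272, 0.1507, 0.1945]
tcp_rot: [-0.001, 0.647, 0.763, -0.001]
force: [0.1, 0.5, 0.3]
gripper_width: 0.0614
finger_force: 0.0
```

```bash
python3 - <<'E'
from h import *
s,p,q,yd=cur(); c=imaging.calibration("wrist"); im=imaging.snapshot("wrist")
cv2.imwrite("pics/w6.png",im[:,:,::-1]); print(p,yd)
for nm,P in (("sleeve",(.6284,.151,.057)),("pad2",(.6284,.151,.015)),("pad1",(.6167,.2253,.015)),("bolthead",(.4605,.105,.011)),("bolttop",(.461,.105,.057))): print(nm,proj("wrist",P,c).round(1))
plan([(.461,.105,.21,9.4,8)])
E
```

```text
[0.62715566 0.15072362 0.19447797] 9.403215884660652
sleeve [324.3 213.5]
pad2 [324.  199.5]
pad1 [324.8 111.9]
bolthead [150.9 215.6]
bolttop [126.7 231. ]
now 23.1 [0.6273 0.1508 0.1945] 9.4 w 0.0612
-> [0.461 0.105 0.21 ] [[-0.2,-2.1,-0.2,-0.1,0.0,0.0],[-0.3,-2.2,-0.2,0.0,0.0,0.0],[-0.2,-2.1,-0.2,0.0,0.0,0.0],[-0.3,-2.2,-0.2,0.0,0.0,0.0],[-0.2,-2.1,-0.2,0.0,0.0,0.0],[-0.2,-2.2,-0.2,0.0,0.0,0.0],[-0.2,-2.1,-0.1,0.0,0.0,0.0],[-0.2,-2.2,-0.2,0.0,0.0,0.0]]
```

View pics/w6.png

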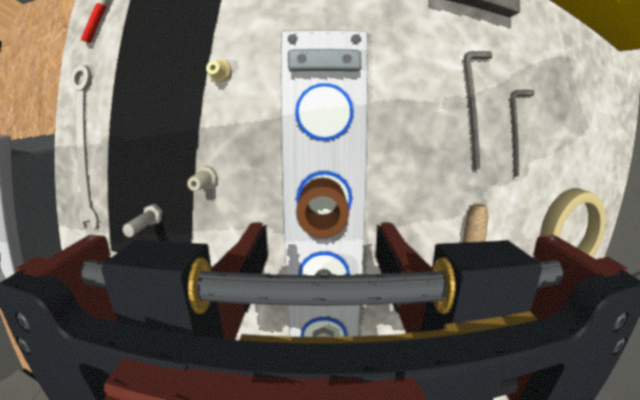

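Sleeve top is seen around (323,209) against predicted (324,213). I check its offset numerically from the top camera and the wrist picture.

```bash
python3 - <<'E'
from h import *
from scipy.optimize import minimize
c=imaging.calibration("wrist"); im=cv2.imread("pics/w6.png"); hsv=cv2.cvtColor(im,cv2.COLOR_BGR2HSV)
m=cv2.inRange(hsv,(0,60,20),(22,255,255)); m[:160]=0; m[250:]=0; m[:,:285]=0; m[:,365:]=0
k=max(cv2.findContours(m,cv2.RETR_EXTERNAL,cv2.CHAIN_APPROX_NONE)[0],key=cv2.contourArea); m[:]=0; cv2.fillPoly(m,[k],255)
print(cv2.boundingRect(k)); t=np.linspace(0,2*np.pi,40)
def mask(p):
    P=np.array([proj("wrist",(p[0]+.02*np.cos(a),p[1]+.02*np.sin(a),z),c) for z in (.015,.057) for a in t],np.float32)
    o=np.zeros((400,640),np.uint8); cv2.fillConvexPoly(o,cv2.convexHull((P*16).astype(np.int32)),255,shift=4); return o
r=minimize(lambda p:np.count_nonzero(mask(p)!=m),[.6284,.151],method="Nelder-Mead",options=dict(initial_simplex=[[.6284,.151],[.6324,.151],[.6284,.155]],xatol=1e-4))
print(r.x,r.fun,np.count_nonzero(m))
b=cv2.inRange(hsv,(100,90,50),(130,255,255)); b[:75]=0;b[150:]=0;b[:,:280]=0;b[:,370:]=0
k=max(cv2.findContours(b,cv2.RETR_EXTERNAL,cv2.CHAIN_APPROX_NONE)[0],key=len)
e=cv2.fitEllipse(k); print("pad1",e, atz("wrist",e[0],.015,c))
E
```

```text
(297, 178, 52, 60)
[0.62720457 0.15118597] 277.0 2407
pad1 ((323.9561767578125, 111.51825714111328), (57.0512809753418, 57.477806091308594), 90.4172134399414) [0.61601894 0.22563147]
```

The sleeve is within about 1 mm of the pad 2 centre. Now the bolt.

Call:
servo_tool([
  [-0.2,-2.1,-0.1,0,0,0],
  [-0.3,-2.2,0,0,0,0],
  [-0.2,-2.1,0,0,0,0],
  [-0.3,-2.2,0,0,0,0],
  [-0.2,-2.1,0,0,0,0],
  [-0.2,-2.2,0,0,0,0],
  [-0.2,-2.1,0,0,0,0],
  [-0.2,-2.2,0,0,0,0],
  [0,0,0,0,0,0],
  [0,0,0,0,0,0],
  [0,0,0,0,0,0],
  [0,0,0,0,0,0],
], hand=0.55)

```text
time: 24.3
ee_pos: [0.4619, 0.1056, 0.1966]
tcp_rot: [-0.0, 0.647, 0.763, 0.0]
force: [-0.5, 0.4, -0.3]
gripper_width: 0.0478
finger_force: 0.0
```

```bash
python3 - <<'E'
from h import *
plan([(.461,.105,.12,9.4,4),(.461,.105,.101,9.4,2)])
E
```

```text
now 24.3 [0.4619 0.1056 0.1966] 9.4 w 0.0478
-> [0.461 0.105 0.12 ] [[0.0,0.0,1.9,0.0,0.0,0.0],[0.0,-0.1,1.9,0.0,0.0,0.0],[0.0,0.0,1.9,0.0,0.0,0.0],[0.0,0.0,2.0,0.0,0.0,0.0]]
-> [0.461 0.105 0.101] [[0.0,0.0,0.9,0.0,0.0,0.0],[0.0,0.0,1.0,0.0,0.0,0.0]]
```

Call:
servo_tool([
  [0,0,1.9,0,0,0],
  [0,-0.1,1.9,0,0,0],
  [0,0,1.9,0,0,0],
  [0,0,1.9,0,0,0],
  [0,0,0.9,0,0,0],
  [0,0,1,0,0,0],
  [0,0,0,0,0,0],
  [0,0,0,0,0,0],
])

```text
time: 25.1
ee_pos: [0.4604, 0.1052, 0.1019]
tcp_rot: [0.0, 0.647, 0.763, 0.0]
force: [0.1, 0.5, 0.1]
gripper_width: 0.0483
finger_force: 0.0
```

Call:
servo_tool([
  [0,0,0,0,0,0],
  [0,0,0,0,0,0],
  [0,0,0,0,0,0],
  [0,0,0,0,0,0],
  [0,0,0,0,0,0],
  [0,0,0,0,0,0],
  [0,0,0,0,0,0],
  [0,0,0,0,0,0],
], hand=0, grip_force=25)

```text
time: 25.9
ee_pos: [0.4601, 0.105, 0.1017]
tcp_rot: [0.0, 0.647, 0.763, 0.0]
force: [-0.2, -0.3, 1.5]
gripper_width: 0.0121
finger_force: 25.0
```

```bash
python3 - <<'E'
from h import *
s,p,q,yd=cur()
plan([(*p[:2],.18,yd,3),(.616,.2256,.18,9.4,8),(.616,.2256,.13,9.4,3)])
E
```

```text
now 25.9 [0.4601 0.105  0.1017] 9.4 w 0.0121
-> [0.4601 0.105  0.18  ] [[0.0,0.0,-2.6,0.0,0.0,0.0],[0.0,0.0,-2.6,0.0,0.0,0.0],[0.0,0.0,-2.6,0.0,0.0,0.0]]
-> [0.616  0.2256 0.18  ] [[0.9,2.2,0.0,0.0,0.0,0.0],[1.0,2.3,0.0,0.0,0.0,0.0],[1.1,2.2,0.0,0.0,0.0,0.0],[1.1,2.2,0.0,0.0,0.0,0.0],[1.2,2.1,0.0,0.0,0.0,0.0],[1.3,2.2,0.0,0.0,0.0,0.0],[1.3,2.1,0.0,0.0,0.0,0.0],[1.5,2.0,0.0,0.0,0.0,0.0]]
-> [0.616  0.2256 0.13  ] [[0.0,0.0,1.7,0.0,0.0,0.0],[0.0,0.0,1.6,0.0,0.0,0.0],[0.0,0.0,1.7,0.0,0.0,0.0]]
```

Call:
servo_tool([
  [0,0,-2.6,0,0,0],
  [0,0,-2.6,0,0,0],
  [0,0,-2.6,0,0,0],
  [0.9,2.2,0,0,0,0],
  [1,2.3,0,0,0,0],
  [1.1,2.2,0,0,0,0],
  [1.1,2.2,0,0,0,0],
  [1.2,2.1,0,0,0,0],
  [1.3,2.2,0,0,0,0],
  [1.3,2.1,0,0,0,0],
  [1.5,2,0,0,0,0],
  [0,0,0,0,0,0],
])

```text
time: 27.1
ee_pos: [0.6165, 0.2289, 0.1794]
tcp_rot: [-0.001, 0.646, 0.763, 0.001]
force: [0.3, 0.7, -0.9]
gripper_width: 0.0112
finger_force: 25.0
```

Call:
servo_tool([
  [0,0,1.6,0,0,0],
  [0,0,1.6,0,0,0],
  [0,0,1.6,0,0,0],
  [0,0,0,0,0,0],
  [0,0,0,0,0,0],
  [0,0,0,0,0,0],
  [0,0,0,0,0,0],
  [0,0,0,0,0,0],
])

```text
time: 27.9
ee_pos: [0.6157, 0.2261, 0.1324]
tcp_rot: [0.0, 0.647, 0.763, 0.001]
force: [0.7, 0.1, -1.1]
gripper_width: 0.0114
finger_force: 25.0
```

```bash
python3 - <<'E'
from h import *
plan([(.616,.2256,.1140,9.4,3)])
c=imaging.calibration("wrist"); p=cur()[1]
for nm,P in (("top",(*p[:2],p[2]-.0447)),("head",(*p[:2],p[2]-.0987)),("pad1",(.616,.2256,.015))): print(nm,proj("wrist",P,c).round(1))
w=imaging.snapshot("wrist")[:,:,::-1]; s=imaging.snapshot("side")[:,:,::-1]
a=cv2.resize(w[140:300,220:420],(400,320)); b=cv2.resize(s[110:260,270:420],(400,400),interpolation=cv2.INTER_CUBIC)
o=np.zeros((400,800,3),np.uint8); o[:320,:400]=a; o[:,400:]=b; cv2.imwrite("pics/c7.png",o)
E
```

```text
now 27.9 [0.6157 0.2261 0.1324] 9.4 w 0.0114
-> [0.616  0.2256 0.114 ] [[0.0,0.0,0.6,0.1,0.0,0.0],[0.0,0.0,0.6,0.0,0.0,0.0],[-0.1,0.0,0.6,0.0,0.0,0.0]]
top [322.7 272.6]
head [322.2 231.9]
pad1 [322.4 223.2]
```

View pics/c7.png

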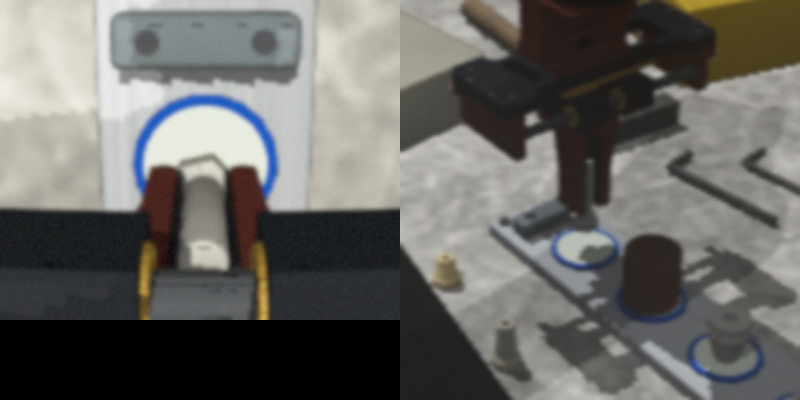

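The bolt hangs straight over pad 1 in both crops. Lower and release.

Call:
servo_tool([
  [0,0,0.6,0,0,0],
  [0,0,0.6,0,0,0],
  [0,0,0.4,0,0,0],
  [0,0,0.2,0,0,0],
  [0,0,0,0,0,0],
  [0,0,0,0,0,0],
  [0,0,0,0,0,0],
])

```text
time: 28.7
ee_pos: [0.6151, 0.2259, 0.1137]
tcp_rot: [-0.0, 0.647, 0.763, -0.0]
force: [-3.0, -1.9, 5.3]
gripper_width: 0.0115
finger_force: 25.0
```

Call:
servo_tool([
  [0,0,0,0,0,0],
  [0,0,0,0,0,0],
  [0,0,0,0,0,0],
  [0,0,0,0,0,0],
  [0,0,-1,0,0,0],
  [0,0,-2,0,0,0],
  [0,0,-3,0,0,0],
  [0,0,-3,0,0,0],
  [0,0,-1,0,0,0],
  [0,0,0,0,0,0],
  [0,0,0,0,0,0],
  [0,0,0,0,0,0],
], hand=0.5)

```text
time: 29.9
ee_pos: [0.6147, 0.2255, 0.212]
tcp_rot: [-0.001, 0.647, 0.763, -0.001]
force: [-0.4, 0.2, -0.6]
gripper_width: 0.0442
finger_force: 0.0
```

Call:
servo_tool([
  [0,-3,-0.5,0,0,0],
  [0,-3,-0.5,0,0,0],
  [0,-3,-0.5,0,0,0],
  [0,-3,-0.5,0,0,0],
  [0,-3,-0.5,0,0,0],
  [0,-1,0,0,0,0],
  [0,0,0,0,0,0],
  [0,0,0,0,0,0],
  [0,0,0,0,0,0],
])

```text
time: 30.8
ee_pos: [0.4587, 0.2, 0.2383]
tcp_rot: [-0.0, 0.647, 0.762, 0.0]
force: [-0.3, -0.0, -0.1]
gripper_width: 0.0441
finger_force: 0.0
```

```bash
python3 - <<'E'
from h import *
s=imaging.snapshot("side")[:,:,::-1]; t=imaging.snapshot("top")[:,:,::-1]
a=cv2.resize(t[130:205,255:455],(800,300),interpolation=cv2.INTER_CUBIC); b=cv2.resize(s[150:310,290:490],(375,300),interpolation=cv2.INTER_CUBIC)
w=cv2.resize(imaging.snapshot("wrist")[:,:,::-1],(425,266))
o=np.zeros((600,800,3),np.uint8); o[:300]=a; o[300:,:375]=b; o[300:566,375:]=w; cv2.imwrite("pics/f8.png",o); print(cur()[1])
for P in ((.616,.2256),(.6282,.1516),(.6403,.0776),(.6525,.0036)): print([((proj("top",(*P,z))-[255,130])*4).round(0).tolist() for z in (.015,.027,.047,.057,.069)])
E
```

```text
[0.45822031 0.20003831 0.2383821 ]
[[170.0, 180.0], [169.0, 177.0], [168.0, 170.0], [167.0, 167.0], [166.0, 163.0]]
[[309.0, 158.0], [310.0, 154.0], [311.0, 147.0], [312.0, 143.0], [313.0, 139.0]]
[[447.0, 135.0], [450.0, 131.0], [454.0, 124.0], [456.0, 120.0], [459.0, 115.0]]
[[585.0, 112.0], [589.0, 108.0], [596.0, 100.0], [600.0, 96.0], [604.0, 91.0]]
```

View pics/f8.png

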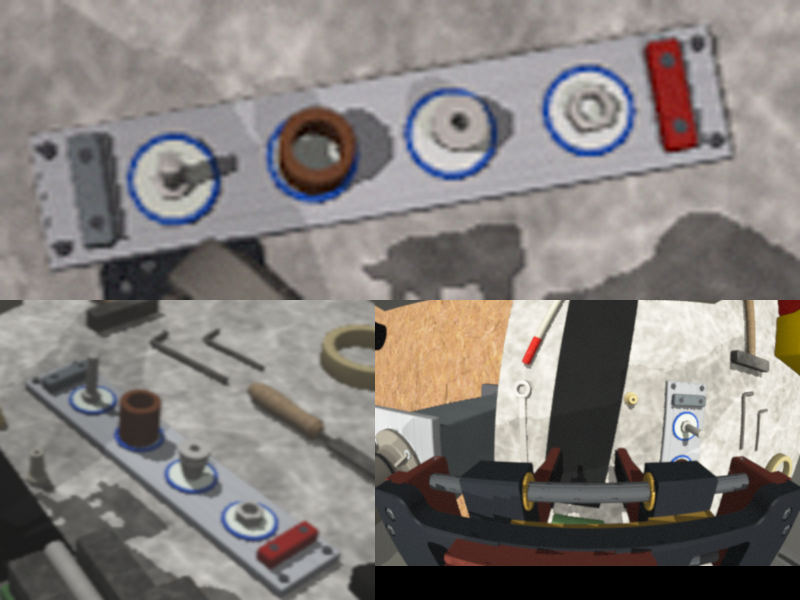

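All four parts stand centred on their pads in the right order: nut beside the red stop, then collet, sleeve, and bolt by the grey stop. The gripper is clear.

```bash
python3 -c "
from cell import job
print(job.job_done())"
```

```text
the job is handed in; nothing more can be done
None
```

The job is handed in: nut, collet, sleeve and bolt stand upright and released, each within about 2 mm of its pad's centre, rising in height from the red stop to the grey stop, in about 31 s of robot time.

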